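# Close the cheese crate: tuck the front half lid under the lapped rear lid and hold it down

### The job

Push the open cheese crate along the rollers, without lifting it, until it is fully home against the stop of the closing bay. Then take the loose front half lid by its batten, lay it on the crate and slide its thin tongue fully home under the overhanging edge of the rear half lid, without lifting the rear lid. Finish while still holding the front lid, pressing it down flat on the crate with about a kilo of force so that a colleague can seal it, and leave everything else on the counter where it stands.

Things in the scene. Friction and masses are not known exactly. Their poses are not given: they have to be found in the camera images.
- track: low aluminium roller track fixed to the counter, 250 (x) x 600 (y), 16 free rollers with tops 64 up. y runs along it to the end stop; origin on its centre line at counter level, 160 before the stop. Guide rods 26 above the rollers leave 9 to 12 each side of the crate; in the bay, the last 200, steel cheek plates (tops 54 above the rollers, flared mouth) leave 5
- bay (a point): point on the track's centre line at roller-top height, 64 above the counter, where the crate's origin is when fully home against the stop's rubber bumpers (130 beyond this point). y along the track to the stop, x across, z up
- crate: slatted wooden crate of cheese on the rollers: 180 (x) x 260 (y) x 85 high, walls 8; 0.55 to 0.95 kg in all, rolls at a few N. Origin: centre of its underside; y along the track to the stop. Starts 160 to 250 short of home. The end face to push is at y = -130. The half y < -22 is open above; the rear lid covers the rest
- crate_rim: the upper rail round the crate, part of it, on which the front lid lies; origin at the centre of the crate's mouth, 85 above the crate's underside; axes as the crate's
- rear_lid (a joint): angle of the closed rear half lid, 176 wide, 14 thick, hinged to the crate's y = +130 edge: 0 lying shut on the rim, positive as its free edge rises (rad). Light (140 g) and free to lift
- lap_edge (a point): middle of the free edge of the rear lid, at the lip's underside. Here the lid is a lip 6 thick that overhangs 22 towards -y, its underside 8 above the rim: the slot for the tongue, 22 deep. Axes as the crate's
- lid_grip (a point): centre of the batten on the loose front half lid, which lies flat on the counter, tongue towards +y (within 0.8 rad). Batten 110 (x) x 18 (y) x 24 high, on the middle of the board's upper face. Board 176 (x) x 108 (y) x 13 thick; this point is 25 above its underside. About 130 g. y axis points to the tongue
- lid_tongue (a point): middle of the tongue's leading edge, at the lid's underside: 74 in +y from lid_grip and 25 below it. Tongue 5 thick, 20 long, full width, underside level with the board's. Fully home, the board's shoulder meets the lip and this point is at crate x = 0, y = -2, z = 85. Axes as lid_grip's
- jar_a: amber glass jar, 64 diameter x 85 mm; stands by, to be left alone; origin at its underside
- jar_b: amber glass jar, 64 diameter x 85 mm; stands by, to be left alone; origin at its underside
- juice: dark bottle, 62 diameter x 170 mm; stands by, to be left alone; origin at its underside
- tomme: small round cheese, 100 diameter x 42 mm; stands by, to be left alone; origin at its underside
- cheddar: cheese block, 100 x 65 x 50 mm; stands by, to be left alone; origin at its underside
- jar_c: small amber glass jar, 56 diameter x 70 mm; stands by, to be left alone; origin at its underside

How it is judged:
On the way, in this order (a step that is already met when the one before it is completed fails the run):
1. the crate is home in the bay while the front lid still lies on the counter (y of crate in the frame of bay between -0.008 and 0.008 m and z of lid_tongue in the frame of crate below -0.04 m), for 0.2 s.
2. the front lid lies on the crate with its tongue fully under the rear lid's lip (y of crate in the frame of bay between -0.008 and 0.008 m and y of lid_tongue in the frame of crate between -0.009 and 0.01 m and x of lid_tongue in the frame of crate between -0.012 and 0.012 m and z of lid_tongue in the frame of crate between 0.08 and 0.092 m and angle between the z axis of lid_tongue and the z axis of crate, either way round below 0.05 rad and angle between the y axis of lid_tongue and the y axis of crate, either way round below 0.08 rad and value of joint rear_lid below 0.04 rad), for 0.2 s.
At the end, for the whole second after the job is handed in: Crate on the rollers within 8 mm of home; front lid flat on its rim (0.05 rad), square, centred (12 mm), tongue within 7 mm of fully home; rear lid shut (under 0.04 rad); robot touching the front lid and pressing it on the rim with over 4 N, weight included (all of step 2 and contact force between front_lid and crate_rim above 4 N and contact force between the fingers and front_lid above 2 N and z of crate in the frame of bay below 0.006 m and linear speed of crate below 0.02 m/s); the arm keeps its last pose, push and grip.
It fails at once if the rear lid is lifted: more than 0.07 rad, about 10 mm at its free edge (value of joint rear_lid above 0.07 rad).
It fails at once if the crate is lifted off the rollers or tipped (z of crate in the frame of bay above 0.02 m or angle between crate's own z axis and vertical above 0.12 rad).
It fails at once if a bystander is moved more than 40 mm (distance of any of jar_a, jar_b, juice, tomme, cheddar, jar_c from where it was at the start of the episode above 0.04 m).
It also fails if it takes over 67 s, if anything falls off the work surface, if the arm or the gripper's body presses on something with over 40 N, if the wrist force passes 120 N, or if a joint passes its speed limit or range.

### The arm

A 6-joint arm with a two-finger parallel gripper is mounted at the origin on the work surface. World frame = base frame: x ahead of the robot, y to its left, z up, the work surface at z = 0. Lengths are in m, angles in rad, forces in N, time in s.
With the tool pointing down it reaches from about 0.3 to 0.775 m from the base axis. Payload 14.6 kg.
Tool frame: the origin (TCP) lies between the finger pads; the fingertips stand 14 mm ahead of it and the grasp point (between the pads) lies 5 mm behind it; z points along the fingers, y is the line along which they close (so a half turn about z gives the same grasp; the last joint's range is limited). The gripper opens to 85 mm and grips with 20 to 120 N. Pads are 22 mm wide; open, the fingers measure 114 mm over their backs; the gripper's body (76 mm by 85 mm) begins 54 mm behind the grasp point. The pads swing forward as they close: fully open they stand 13 mm farther back than shut.
Start: joints at [-1.367, 0.3, 1.521, -0, 1.321, -0.067], TCP at [0.147, -0.53, 0.245] pointing down, gripper open.
Joint ranges: [-3.03, 3.03], [-0.79, 2.21], [0.23, 2.52], [-1.04, 4.18], [0, 3.07], [-2.55, 2.55]. Speed limits (rad/s): [2.22, 2.22, 2.57, 3.14, 3.14, 3.14].

### API

Orientations are given as a unit quaternion [w, x, y, z].
In Python, from station import sensors, cams, workorder, models gives the robot as it stands. The module is installed in compiled form; this text tells all that it offers.
- The arm moves only by the tool arm_command, never from a script. Its argument "targets" is a list of rows, each an object of numbers: "dx", "dy", "dz": the shift along the world's x, y, z normalised to -1 to 1, where 1 is 0.25 m; "yaw": the turn about the world's z normalised to -1 to 1, where 1 is 360 degrees; "hand": the closure, from 0 (fully open) to 1 (shut). In form: [{"dx": .., "dy": .., "dz": .., "yaw": .., "hand": ..}, ...]. A call has 1 to 12 rows; each row shifts and turns the commanded pose from where the row before left it; what a row does not reach is not made up. A row lasts 1/10 s, in which the tool goes at most 50 mm and 8.59 degrees, less where a joint would pass 70% of its speed; a pose out of reach is approached as far as the arm can. A call with a number of a shift or a turn outside -1 to 1 is refused whole. A call with a gripper value outside its range is refused whole. The fingers move at their own pace and stop on an object; "force" is the grip in N (left out, the last holds). Time passes only in rows, so rows that do not move let the fingers close. It gives the time, the measured TCP pose, the force, the opening and the grip force at its end, in the units of the state.
- sensors.get_state(): the state, without advancing time (a new reading comes with each control period).
- cams.read_camera(name): name is "scene" or "top" or "wrist"; returns a dict with "frame" (384x512x3 uint8, red, green, blue), "K" (3x3 intrinsics, pixels), "rvec" (rotation vector, rad) and "tvec" (3), from world to camera coordinates, as OpenCV has them. Camera axes: x right, y down, z forward; pixel columns grow to the right and rows downward; lengths in m; the calibration is good to about 2 mm. A picture is of the moment at which its call begins. There is no depth.
- workorder.finish_job(): hands the job in; it is judged then, once.
Trained networks look in a picture, given as the dict that the camera call returned (one of the last four; its "shot" number tells which), for a name from the list of things; names that differ only in an ending like _2 or _b are one class to them, and where a whole thing is asked for, a point or a joint stands for the part that bears it (a point fixed in the world has none). Each returns a list of dicts, best first, with "conf" (0 to 1); they miss things now and then, are a little off and sometimes report something else, mostly with a low value. They report only what shows in the picture. A call takes as long as a camera call.
- models.recognise(picture, thing): "bbox" ([left, top, right, bottom] in pixels, round what is visible of it).
The state is a dict: "clock": time; "qpos": joint angles; "joint_velocities": joint speeds; "joint_efforts": joint torques, N m; "position": TCP position; "tcp_rot": TCP orientation; "ft_force": force on the tool from outside, world axes, zero at the start; "moment": the same for the moment, N m; "grip_width": opening from 0.0 (shut) to 1.0 (fully open); "grip_force": force on a finger pad.
Only numpy, scipy, OpenCV 4.12 (cv2) and the standard library are available. Lean on these libraries where they do the work, as an engineer would, in place of code of your own. Each camera call takes 0.05 s, during which the arm holds its last target. There are 200 camera calls.

## Working session

There is one attempt and no reset: what is moved stays moved. The work goes in short steps, Python scripts to look and compute and a tool call to move; the robot and the scene stay as the last step left them, time stands still between calls to the robot, and variables do not carry over. Pictures are saved under pics/ and viewed, at most 12 in all, crops included, and the job is handed in when it is done.

Besides the shell and the picture viewer there is one more tool, called after ">>>" as name(argument=value, ...) on one line, values as JSON. arm_command: Moves the arm, as the interface text tells. Scaled input: -1 to 1 covers 0.25 m each way for a shift and 360 degrees each way for a turn. Its arguments: {"type":"object","properties":{"targets":{"type":"array","items":{"type":"object","properties":{"dx":{"type":"number"},"dy":{"type":"number"},"dz":{"type":"number"},"yaw":{"type":"number"},"hand":{"type":"number"}}}},"force":{"type":"number"}},"required":["targets"]}

```bash
mkdir -p pics
cat > h.py <<'E'
import numpy as np, cv2
from station import sensors, cams, workorder, models
def cam(n):
    p=cams.read_camera(n); p['R']=cv2.Rodrigues(np.array(p['rvec'],float))[0]; return p
def ray(p,u,v,z):
    "pixel -> world point on plane z"
    K=np.array(p['K']);R=p['R'];t=np.array(p['tvec']).ravel()
    c=-R.T@t; d=R.T@np.linalg.solve(K,[u,v,1.]); return c+d*(z-c[2])/d[2]
def proj(p,P):
    return cv2.projectPoints(np.array(P,float).reshape(-1,3),np.array(p['rvec'],float),np.array(p['tvec'],float),np.array(p['K'],float),None)[0].reshape(-1,2)
def save(p,n,box=None,s=1):
    f=p['frame']
    if box: f=f[box[1]:box[3],box[0]:box[2]]
    f=cv2.resize(f,None,fx=s,fy=s,interpolation=cv2.INTER_CUBIC)
    cv2.imwrite('pics/'+n,f[:,:,::-1])
E
python3 - <<'E'
from h import *
s=sensors.get_state();print(s['position'],s['tcp_rot'],s['clock'],s['ft_force'])
for c in ['top','scene']:
    p=cam(c);save(p,c+'1.png',s=1.5);print(c,-p['R'].T@np.array(p['tvec']).ravel())
    for th in ['track','crate','rear_lid','lid_grip','jar_a','juice','tomme','cheddar','jar_c']:
        print(th,[(np.round(d['bbox']).tolist(),round(d['conf'],2)) for d in models.recognise(p,th)][:3])
E
```

```text
[ 0.14708301 -0.5297406   0.24469807] [-5.89125662e-04  9.90848860e-01  1.34974772e-01 -2.19229954e-05] 0.0 [ 0.14804017 -0.32234615 -0.77260182]
top [0.43985772 0.10106868 1.44084129]
track [([223.0, 145.0, 436.0, 238.0], 0.7)]
crate [([309.0, 152.0, 415.0, 221.0], 0.88)]
rear_lid [([310.0, 150.0, 374.0, 219.0], 0.63)]
lid_grip []
jar_a [([179.0, 131.0, 198.0, 151.0], 0.84), ([323.0, 111.0, 345.0, 134.0], 0.8), ([189.0, 253.0, 214.0, 277.0], 0.71)]
juice [([239.0, 104.0, 263.0, 130.0], 0.64)]
tomme [([374.0, 256.0, 412.0, 291.0], 0.95)]
cheddar [([128.0, 128.0, 162.0, 164.0], 0.78)]
jar_c [([179.0, 131.0, 198.0, 151.0], 0.84), ([323.0, 111.0, 345.0, 134.0], 0.8), ([189.0, 253.0, 214.0, 277.0], 0.71)]
scene [ 1.24148497 -0.09927314  1.08515903]
track [([76.0, 153.0, 301.0, 290.0], 0.86)]
crate [([102.0, 168.0, 212.0, 266.0], 0.96)]
rear_lid [([138.0, 166.0, 210.0, 234.0], 0.72)]
lid_grip [([303.0, 143.0, 368.0, 196.0], 0.96)]
jar_a [([331.0, 214.0, 354.0, 250.0], 0.96), ([279.0, 126.0, 296.0, 156.0], 0.66), ([182.0, 274.0, 204.0, 293.0], 0.56)]
juice [([274.0, 239.0, 300.0, 284.0], 0.76)]
tomme [([99.0, 159.0, 131.0, 191.0], 0.93), ([276.0, 242.0, 299.0, 283.0], 0.29)]
cheddar [([365.0, 202.0, 403.0, 239.0], 0.84)]
jar_c [([331.0, 214.0, 354.0, 250.0], 0.96), ([279.0, 126.0, 296.0, 156.0], 0.66), ([182.0, 274.0, 204.0, 293.0], 0.56)]
```

View pics/top1.png

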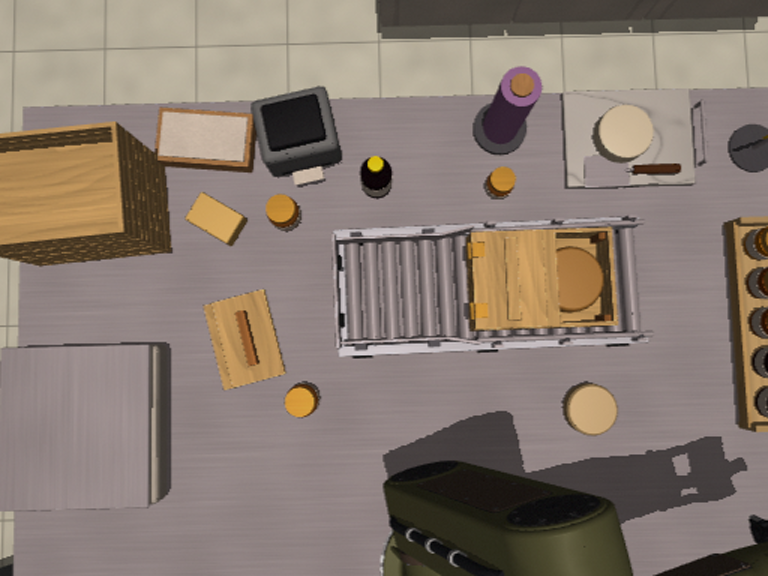

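View pics/scene1.png

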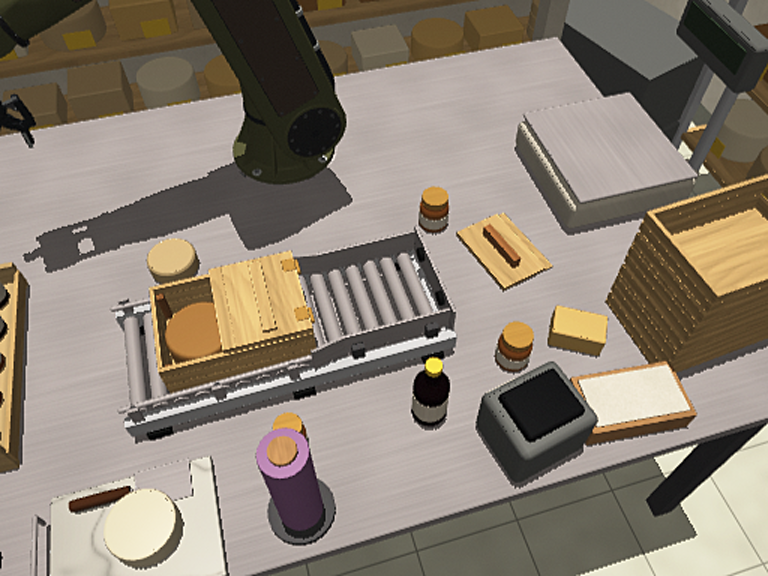

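The top view shows the track running left (+y), with the stop at about (340,290)/1.5. The crate sits at (470–618, 228–330)/1.5 with its open end to the right. The lid is at (245,340)/1.5, with jars, tomme and bottle standing by. Next I'll zoom in for the measurements.

Run:
```python
from h import *
p=cam('top'); f=p['frame']
a=cv2.resize(f[140:245,215:441],None,fx=3.5,fy=3.5,interpolation=cv2.INTER_CUBIC)
b=cv2.resize(f[188:264,130:200],None,fx=3,fy=3,interpolation=cv2.INTER_CUBIC)
o=np.zeros((600,800,3),np.uint8);o[:a.shape[0],:a.shape[1]]=a;o[370:370+b.shape[0],:b.shape[1]]=b
cv2.imwrite('pics/z.png',o[:,:,::-1])
def q(u,v,z):return np.round(ray(p,u/1.5,v/1.5,z)[:2],3)
print('end face mouth corners',q(613,229,.149),q(617,329,.149),'rear',q(470,230,.149),q(472,330,.149))
print('lid corners',[q(*c,.013) for c in [(205,305),(265,290),(285,374),(228,389)]], 'batten',q(240,312,.037),q(254,364,.037))
for n,c,z in [('jarR',(502,180),.085),('jarM',(283,209),.085),('jarL',(301,400),.085),('tom',(591,408),.042),('juice',(376,163),.17),('ched',(216,217),.05)]: print(n,q(*c,z))
print('track stop ends',q(340,237,.1),q(345,350,.1))
```

```text
end face mouth corners [ 0.636 -0.318] [ 0.453 -0.315] rear [ 0.641 -0.057] [ 0.458 -0.053]
lid corners [array([0.524, 0.464]), array([0.551, 0.343]), array([0.383, 0.305]), array([0.356, 0.419])] batten [0.507 0.389] [0.405 0.362]
jarR [ 0.747 -0.13 ]
jarM [0.701 0.295]
jarL [0.336 0.265]
tom [ 0.303 -0.291]
juice [0.765 0.112]
ched [0.696 0.432]
track stop ends [0.642 0.185] [0.428 0.18 ]
```

View pics/z.png

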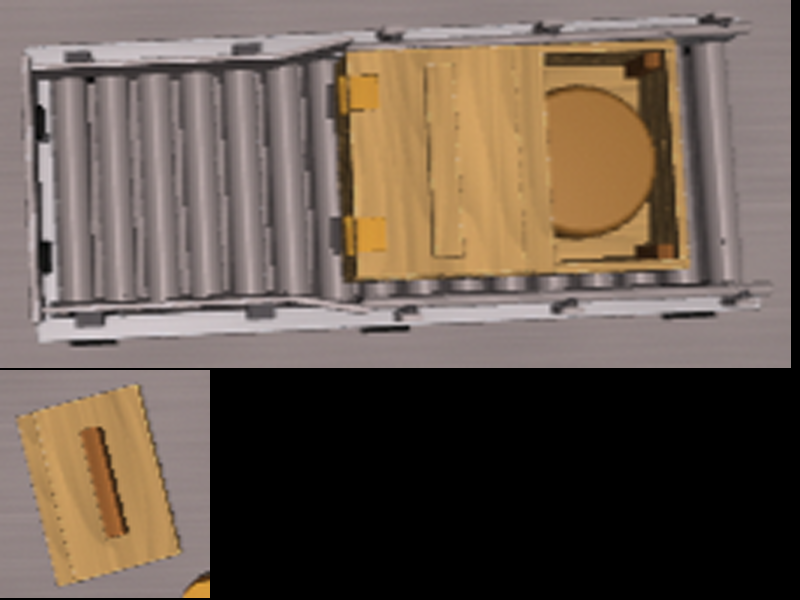

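The zoom shows the crate mouth corners at crop (678,40), (690,268), (350,52) and (355,278). The bumpers are at (42,123) and (46,257). The tongue is the left strip of the lid, past the dashed line.

Run:
```python
from h import *
p=cam('top')
def q(u,v,z):return np.round(ray(p,215+u/3.5,140+v/3.5,z)[:2],4)
def l(u,v,z):return np.round(ray(p,130+u/3,188+(v-370)/3,z)[:2],4)
print('crate',[q(*c,.149) for c in [(680,40),(690,268),(350,52),(357,279)]])
for n,a,b,z in [('railT',(28,48),(715,17),.03),('railB',(40,340),(690,312),.03),('bay cheek T',(30,70),(340,45),.118),('stop',(25,60),(40,320),.1),('bumper',(48,123),(51,257),.1)]:
    A,B=q(*a,z),q(*b,z);d=A-B;print(n,A,B,np.degrees(np.arctan2(d[1],d[0])))
print('lid',[l(*c,.013) for c in [(17,415),(138,386),(182,552),(58,587)]],'batten',[l(*c,.037) for c in [(80,430),(102,427),(129,534),(107,539)]])
```

```text
crate [array([ 0.6394, -0.3202]), array([ 0.4608, -0.3181]), array([ 0.6367, -0.061 ]), array([ 0.459 , -0.0598])]
railT [0.6655 0.1999] [ 0.6769 -0.3902] 91.10674571582294
railB [0.4164 0.1946] [ 0.4257 -0.3546] 90.97013806703598
bay cheek T [0.6336 0.1925] [ 0.6473 -0.0571] 93.14168803328975
stop [0.6445 0.1976] [0.4335 0.1896] 2.1713117909148214
bumper [0.5924 0.1799] [0.4838 0.1797] 0.10551697005352924
lid [array([0.5253, 0.4668]), array([0.5513, 0.3451]), array([0.3847, 0.303 ]), array([0.3534, 0.4265])] batten [array([0.5075, 0.3986]), array([0.5099, 0.3769]), array([0.4044, 0.3513]), array([0.4001, 0.3729])]
```

>>> arm_command(targets=[{"dx":0.18,"dy":0.07,"dz":0,"yaw":0,"hand":1},{"dx":0.18,"dy":0.07,"dz":0,"yaw":0,"hand":1},{"dx":0.18,"dy":0.07,"dz":0,"yaw":0,"hand":1},{"dx":0.18,"dy":0.07,"dz":0,"yaw":0,"hand":1},{"dx":0.18,"dy":0.07,"dz":0,"yaw":0,"hand":1},{"dx":0.18,"dy":0.07,"dz":0,"yaw":0,"hand":1},{"dx":0.18,"dy":0.07,"dz":0,"yaw":0,"hand":1},{"dx":0.18,"dy":0.07,"dz":0,"yaw":-0.02,"hand":1},{"dx":0.16,"dy":0.04,"dz":0,"yaw":-0.02,"hand":1}])

```text
clock: 2.0
position: [0.5493, -0.3783, 0.2453]
tcp_rot: [-0.0, 1.0, 0.008, 0.0]
ft_force: [0.0, -0.9, 1.0]
grip_width: 0.001
grip_force: 0.0
```

>>> arm_command(targets=[{"dx":0,"dy":0,"dz":-0.18,"yaw":0,"hand":1},{"dx":0,"dy":0,"dz":-0.19,"yaw":0,"hand":1},{"dx":0,"dy":0,"dz":-0.19,"yaw":0,"hand":1},{"dx":0,"dy":0.06,"dz":0,"yaw":0,"hand":1},{"dx":0,"dy":0.06,"dz":0,"yaw":0,"hand":1},{"dx":0,"dy":0.04,"dz":0,"yaw":0,"hand":1},{"dx":0,"dy":0.04,"dz":0,"yaw":0,"hand":1},{"dx":0,"dy":0.04,"dz":0,"yaw":0,"hand":1}])

```text
clock: 2.8
position: [0.5479, -0.3195, 0.1076]
tcp_rot: [0.001, 1.0, 0.01, 0.001]
ft_force: [-0.1, -2.1, 3.6]
grip_width: 0.001
grip_force: 0.0
```

>>> arm_command(targets=[{"dx":0,"dy":0.04,"dz":0,"yaw":0,"hand":1},{"dx":-0.001,"dy":0.04,"dz":0,"yaw":0,"hand":1},{"dx":-0.001,"dy":0.04,"dz":0,"yaw":0,"hand":1},{"dx":-0.001,"dy":0.04,"dz":0,"yaw":0,"hand":1},{"dx":-0.001,"dy":0.04,"dz":0,"yaw":0,"hand":1},{"dx":-0.001,"dy":0.04,"dz":0,"yaw":0,"hand":1},{"dx":-0.001,"dy":0.04,"dz":0,"yaw":0,"hand":1},{"dx":-0.001,"dy":0.04,"dz":0,"yaw":0,"hand":1}])

```text
clock: 3.6
position: [0.5453, -0.2391, 0.1052]
tcp_rot: [-0.0, 1.0, 0.01, -0.0]
ft_force: [0.6, -0.9, 1.7]
grip_width: 0.001
grip_force: 0.0
```

>>> arm_command(targets=[{"dx":0,"dy":0.04,"dz":0,"yaw":0,"hand":1},{"dx":0,"dy":0.04,"dz":0,"yaw":0,"hand":1},{"dx":0,"dy":0.04,"dz":0,"yaw":0,"hand":1},{"dx":0,"dy":0.04,"dz":0,"yaw":0,"hand":1},{"dx":0,"dy":0.04,"dz":0,"yaw":0,"hand":1},{"dx":0,"dy":0.04,"dz":0,"yaw":0,"hand":1},{"dx":0,"dy":0.04,"dz":0,"yaw":0,"hand":1},{"dx":0,"dy":0.04,"dz":0,"yaw":0,"hand":1},{"dx":0,"dy":0.04,"dz":0,"yaw":0,"hand":1}])

```text
clock: 4.5
position: [0.5454, -0.1491, 0.1053]
tcp_rot: [-0.0, 1.0, 0.01, 0.0]
ft_force: [-0.5, -0.9, 1.5]
grip_width: 0.002
grip_force: 0.0
```

Run:
```python
from h import *
p=cam('top');save(p,'t2.png',(205,130,405,250),4)
s=sensors.get_state();print(s['position'],s['ft_force'],s['qpos'])
```

```text
[ 0.54536682 -0.14786808  0.10520587] [1.33044439 0.6039352  0.63360486] [-3.29745514e-01  4.85023794e-01  1.61291195e+00  4.47862671e-04
  1.04402902e+00  1.22060526e+00]
```

View pics/t2.png

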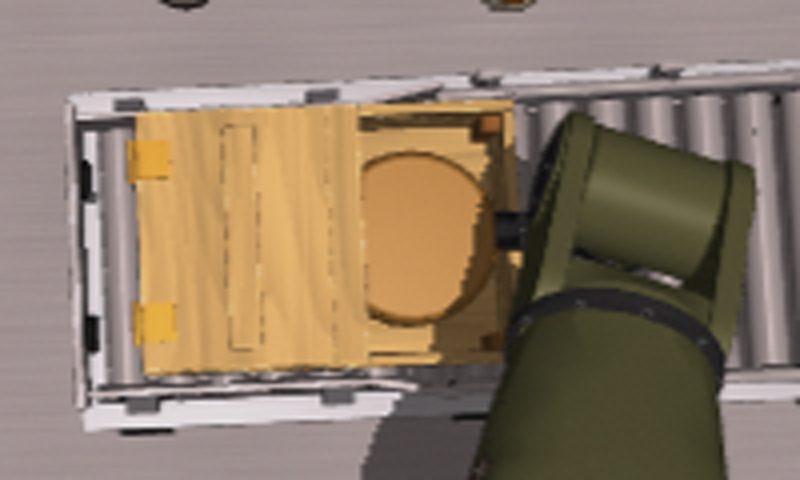

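The crate is in the bay mouth: its rear edge is at about (137,240) in the crop and the bumpers at about (95,240), so roughly 30 mm remain. I'll creep forward until I feel contact.

>>> arm_command(targets=[{"dx":0,"dy":0.03,"dz":0,"yaw":0,"hand":1},{"dx":0,"dy":0.03,"dz":0,"yaw":0,"hand":1},{"dx":0,"dy":0.02,"dz":0,"yaw":0,"hand":1},{"dx":0,"dy":0.02,"dz":0,"yaw":0,"hand":1},{"dx":0,"dy":0.012,"dz":0,"yaw":0,"hand":1}])

```text
clock: 5.05
position: [0.5454, -0.1215, 0.1052]
tcp_rot: [-0.0, 1.0, 0.01, -0.0]
ft_force: [-0.6, -1.1, 0.5]
grip_width: 0.001
grip_force: 0.0
```

>>> arm_command(targets=[{"dx":0,"dy":0.012,"dz":0,"yaw":0,"hand":1},{"dx":0,"dy":0.012,"dz":0,"yaw":0,"hand":1}])

```text
clock: 5.25
position: [0.5454, -0.1158, 0.1053]
tcp_rot: [0.0, 1.0, 0.01, -0.0]
ft_force: [-0.1, -0.5, 0.7]
grip_width: -0.003
grip_force: 0.0
```

>>> arm_command(targets=[{"dx":0,"dy":0.012,"dz":0,"yaw":0,"hand":1},{"dx":0,"dy":0.012,"dz":0,"yaw":0,"hand":1}])

```text
clock: 5.45
position: [0.5464, -0.1119, 0.1065]
tcp_rot: [0.002, 1.0, 0.009, 0.002]
ft_force: [-1.7, -27.1, 15.3]
grip_width: -0.0
grip_force: 0.0
```

>>> arm_command(targets=[{"dx":0,"dy":0,"dz":0,"yaw":0,"hand":1}])

```text
clock: 5.55
position: [0.5467, -0.1115, 0.1071]
tcp_rot: [0.001, 1.0, 0.009, 0.002]
ft_force: [2.7, -11.3, 10.8]
grip_width: 0.003
grip_force: 0.0
```

Run:
```python
from h import *
p=cam('top');q=cam('scene')
a=cv2.resize(p['frame'][140:250,210:350],None,fx=4,fy=4,interpolation=cv2.INTER_CUBIC)[:, :400]
b=cv2.resize(q['frame'][150:270,180:315],None,fx=3,fy=3.6,interpolation=cv2.INTER_CUBIC)[:440,:400]
o=np.zeros((440,800,3),np.uint8);o[:a.shape[0],:a.shape[1]]=a;o[:b.shape[0],400:400+b.shape[1]]=b
cv2.imwrite('pics/t3.png',o[:,:,::-1])
```

```text
(no output)
```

View pics/t3.png

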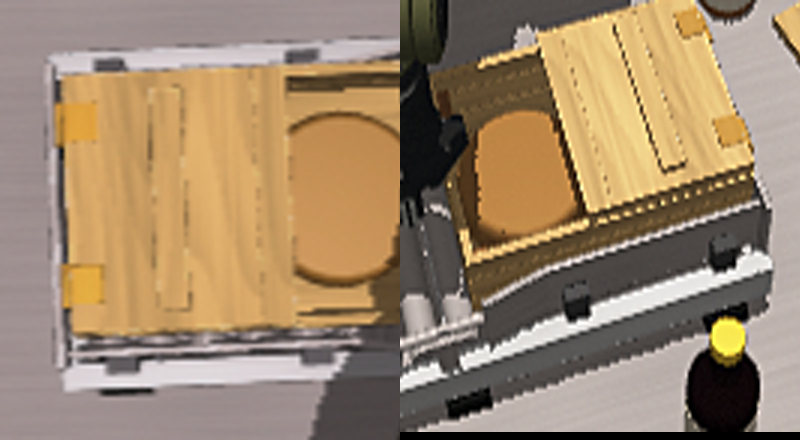

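The crate is against the stop: its rear edge is at about (66,200) and the stop plate at about (57,200), roughly parallel. I'll retreat, rise and travel to the lid.

>>> arm_command(targets=[{"dx":0,"dy":0,"dz":0,"yaw":0,"hand":1},{"dx":0,"dy":-0.01,"dz":0,"yaw":0,"hand":1},{"dx":0,"dy":-0.04,"dz":0,"yaw":0,"hand":1},{"dx":0,"dy":-0.1,"dz":0,"yaw":0,"hand":1},{"dx":0,"dy":0,"dz":0.18,"yaw":0,"hand":1},{"dx":0,"dy":0,"dz":0.2,"yaw":0,"hand":1},{"dx":0,"dy":0,"dz":0.18,"yaw":0,"hand":0},{"dx":-0.04,"dy":0.19,"dz":0,"yaw":0.018,"hand":0},{"dx":-0.04,"dy":0.19,"dz":0,"yaw":0.018,"hand":0},{"dx":-0.04,"dy":0.19,"dz":0,"yaw":0,"hand":0},{"dx":-0.04,"dy":0.19,"dz":0,"yaw":0,"hand":0},{"dx":-0.04,"dy":0.19,"dz":0,"yaw":0,"hand":0}])

```text
clock: 6.85
position: [0.4946, 0.0914, 0.2451]
tcp_rot: [-0.0, 0.992, 0.122, -0.0]
ft_force: [0.9, -1.2, 0.3]
grip_width: 0.991
grip_force: 0.0
```

>>> arm_command(targets=[{"dx":-0.04,"dy":0.19,"dz":0,"yaw":0,"hand":0},{"dx":-0.04,"dy":0.19,"dz":0,"yaw":0,"hand":0},{"dx":-0.04,"dy":0.19,"dz":0,"yaw":0,"hand":0},{"dx":-0.03,"dy":0.19,"dz":0,"yaw":0,"hand":0},{"dx":-0.01,"dy":0.19,"dz":0,"yaw":0,"hand":0},{"dx":0,"dy":0.19,"dz":0,"yaw":0,"hand":0},{"dx":0,"dy":0,"dz":0,"yaw":0,"hand":0}])

```text
clock: 7.55
position: [0.4544, 0.3789, 0.244]
tcp_rot: [0.0, 0.992, 0.125, -0.001]
ft_force: [1.2, -2.4, 0.0]
grip_width: 1.0
grip_force: 0.0
```

Run:
```python
from h import *
s=sensors.get_state();print(s['position'],s['tcp_rot'],s['qpos'],s['ft_force'])
w=cam('wrist');p=cam('top')
a=cv2.resize(p['frame'][150:240,210:360],None,fx=2.66,fy=2.66,interpolation=cv2.INTER_CUBIC)
o=np.zeros((600,800,3),np.uint8);o[:384,:512]=w['frame'];o[-a.shape[0]:,:a.shape[1]]=a[:240]
o=np.zeros((600,800,3),np.uint8)
o[:360,:480]=cv2.resize(w['frame'],(480,360));a=cv2.resize(p['frame'][146:238,216:346],None,fx=2.6,fy=2.6,interpolation=cv2.INTER_CUBIC)
o[360:360+a.shape[0],:a.shape[1]]=a
cv2.imwrite('pics/w1.png',o[:,:,::-1])
import pickle;pickle.dump((w,p),open('w1.pkl','wb'))
for th in ['lid_grip']:print([(np.round(d['bbox']).tolist(),d['conf']) for d in models.recognise(w,th)])
```

```text
[0.45437689 0.37894571 0.24399748] [ 1.62119094e-05  9.92207549e-01  1.24593472e-01 -8.03544795e-04] [6.32931466e-01 3.94852952e-01 1.39685517e+00 7.71947688e-04
 1.35130450e+00 1.95372290e+00] [ 1.24343056 -2.42841777  0.04137133]
[([203.0, 97.0, 301.0, 231.0], 0.65)]
```

View pics/w1.png

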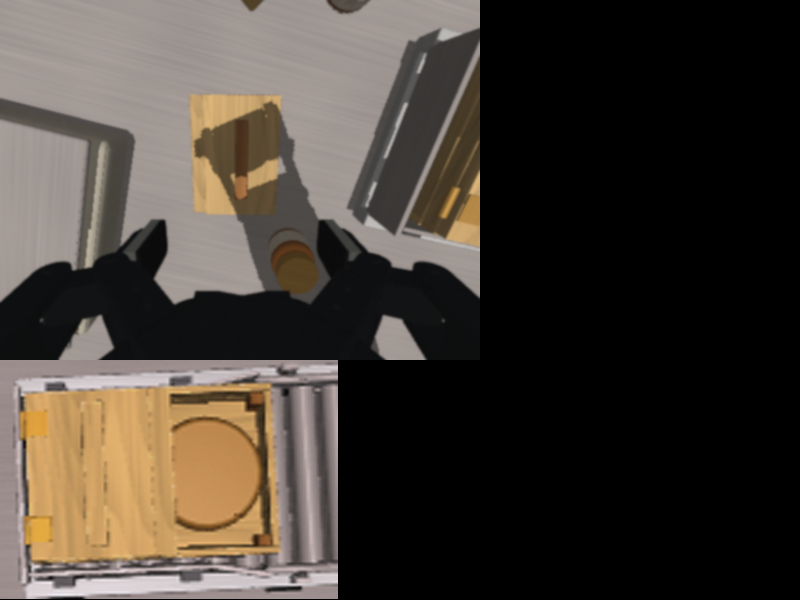

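Wrist view: the batten runs from (241,120) to (241,198) in the 480-wide image, and the board spans (190–280, 95–214). The top inset shows the crate home, with its mouth end corners at about (272,384) and (279,552).

Run:
```python
from h import *
import pickle;w,p=pickle.load(open('w1.pkl','rb'));k=512/480
r=lambda u,v,z:np.round(ray(w,u*k,v*k,z)[:2],4)
A,B=r(241,120,.037),r(241,198,.037);print('batten',A,B,(A+B)/2,np.degrees(np.arctan2(*(A-B)[::-1])))
C=[r(*c,.013) for c in [(190,95),(281,95),(277,214),(194,212)]];print('board',C,np.mean(C,0),np.linalg.norm(C[0]-C[3]),np.linalg.norm(C[0]-C[1]))
q=lambda u,v,z:np.round(ray(p,216+u/2.6,146+(v-360)/2.6,z)[:2],4)
print('crate',[q(*c,.149) for c in [(272,384),(279,553),(26,392),(31,562)]])
```

```text
batten [0.5095 0.3942] [0.4055 0.3677] [0.4575  0.38095] 14.295205679745603
board [array([0.5237, 0.4694]), array([0.5543, 0.3495]), array([0.3859, 0.3054]), array([0.3574, 0.4303])] [0.455325 0.38865 ] 0.17083471544156364 0.12374316142720776
crate [array([ 0.6352, -0.0764]), array([ 0.4571, -0.0769]), array([0.6335, 0.1836]), array([0.4545, 0.1819])]
```

>>> arm_command(targets=[{"dx":0.012,"dy":0.004,"dz":-0.18,"yaw":0,"hand":0},{"dx":0,"dy":0,"dz":-0.18,"yaw":0,"hand":0},{"dx":0,"dy":0,"dz":-0.18,"yaw":0,"hand":0},{"dx":0,"dy":0,"dz":-0.18,"yaw":0,"hand":0},{"dx":0,"dy":0,"dz":-0.1,"yaw":0,"hand":0},{"dx":0,"dy":0,"dz":0,"yaw":0,"hand":0}])

```text
clock: 8.3
position: [0.4574, 0.3736, 0.0371]
tcp_rot: [0.002, 0.993, 0.122, -0.003]
ft_force: [-0.3, -0.2, -0.2]
grip_width: 0.999
grip_force: 0.0
```

Run:
```python
from h import *
s=sensors.get_state();print(s['position'],s['tcp_rot'],s['ft_force'])
w=cam('wrist');save(w,'w2.png')
```

```text
[0.45740693 0.37362568 0.03707837] [ 0.0015044   0.99256513  0.12167517 -0.0027103 ] [-0.26199706 -0.2023852  -0.16246199]
```

View pics/w2.png

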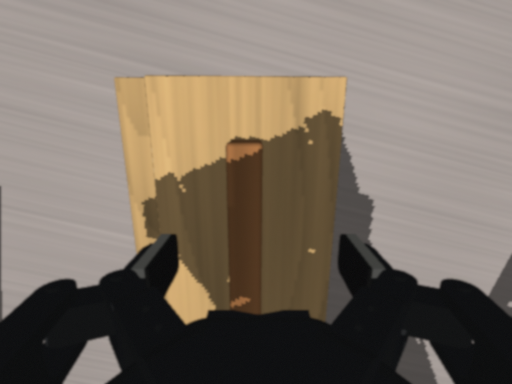

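The batten (227–262 px) lies between the fingers (178 and 340), about 6 mm off to the tongue side, which is at the left. I'll correct, close and check.

>>> arm_command(force=60, targets=[{"dx":0,"dy":0.024,"dz":-0.028,"yaw":0,"hand":0},{"dx":0,"dy":0,"dz":0,"yaw":0,"hand":0.5},{"dx":0,"dy":0,"dz":0,"yaw":0,"hand":1},{"dx":0,"dy":0,"dz":0,"yaw":0,"hand":1},{"dx":0,"dy":0,"dz":0,"yaw":0,"hand":1},{"dx":0,"dy":0,"dz":0,"yaw":0,"hand":1},{"dx":0,"dy":0,"dz":0,"yaw":0,"hand":1}])

```text
clock: 9.05
position: [0.4586, 0.3822, 0.0338]
tcp_rot: [-0.0, 0.992, 0.123, 0.0]
ft_force: [-0.6, -1.0, 5.3]
grip_width: 0.192
grip_force: 59.8
```

>>> arm_command(targets=[{"dx":0,"dy":0,"dz":0.04,"yaw":0,"hand":1},{"dx":0,"dy":0,"dz":0.1,"yaw":0,"hand":1},{"dx":0,"dy":0,"dz":0.18,"yaw":0,"hand":1},{"dx":0,"dy":0,"dz":0.18,"yaw":0,"hand":1},{"dx":0,"dy":0,"dz":0.18,"yaw":0,"hand":1},{"dx":0,"dy":0,"dz":0.18,"yaw":0,"hand":1},{"dx":0.03,"dy":-0.1,"dz":0,"yaw":0,"hand":1},{"dx":0.03,"dy":-0.16,"dz":0,"yaw":0,"hand":1},{"dx":0.03,"dy":-0.16,"dz":0,"yaw":0,"hand":1},{"dx":0.03,"dy":-0.16,"dz":0,"yaw":0,"hand":1},{"dx":0.03,"dy":-0.16,"dz":0,"yaw":0,"hand":1},{"dx":0.03,"dy":-0.16,"dz":0,"yaw":0,"hand":1}])

```text
clock: 10.25
position: [0.5031, 0.1554, 0.2487]
tcp_rot: [0.0, 0.992, 0.123, 0.0]
ft_force: [0.8, 0.4, -2.1]
grip_width: 0.195
grip_force: 58.9
```

>>> arm_command(targets=[{"dx":0.03,"dy":-0.16,"dz":0,"yaw":-0.01,"hand":1},{"dx":0.03,"dy":-0.16,"dz":0,"yaw":-0.01,"hand":1},{"dx":0.03,"dy":-0.16,"dz":0,"yaw":-0.01,"hand":1},{"dx":0.03,"dy":-0.16,"dz":0,"yaw":-0.007,"hand":1},{"dx":0.03,"dy":-0.16,"dz":0,"yaw":0,"hand":1},{"dx":0.02,"dy":-0.12,"dz":0,"yaw":0,"hand":1},{"dx":0,"dy":0,"dz":0,"yaw":0,"hand":1},{"dx":0,"dy":0,"dz":0,"yaw":0,"hand":1}])

```text
clock: 11.05
position: [0.5456, -0.0732, 0.2484]
tcp_rot: [-0.0, 1.0, 0.006, -0.0]
ft_force: [0.3, 0.6, -1.8]
grip_width: 0.196
grip_force: 59.0
```

Run:
```python
from h import *
s=sensors.get_state();print(s['position'],s['tcp_rot'],s['ft_force'],s['moment'],s['grip_width'])
w=cam('wrist');p=cam('scene');
import pickle;pickle.dump((w,p,cam('top')),open('w3.pkl','wb'))
o=np.zeros((600,800,3),np.uint8);o[:384,:512]=w['frame']
a=cv2.resize(p['frame'][150:290,90:230],(288,288));o[:288,512:]=a
t=pickle.load(open('w3.pkl','rb'))[2];a=cv2.resize(t['frame'][146:236,216:366],None,fx=2.4,fy=2.4,interpolation=cv2.INTER_CUBIC);o[384:600,:360]=a
cv2.imwrite('pics/w3.png',o[:,:,::-1])
```

```text
[ 0.54562135 -0.07324538  0.24839402] [-1.17638807e-04  9.99981984e-01  5.99855233e-03 -1.88834422e-04] [ 0.29507044  0.6290298  -1.79470226] [ 0.01941174 -0.00587378 -0.01347565] 0.19635059632999535
```

View pics/w3.png

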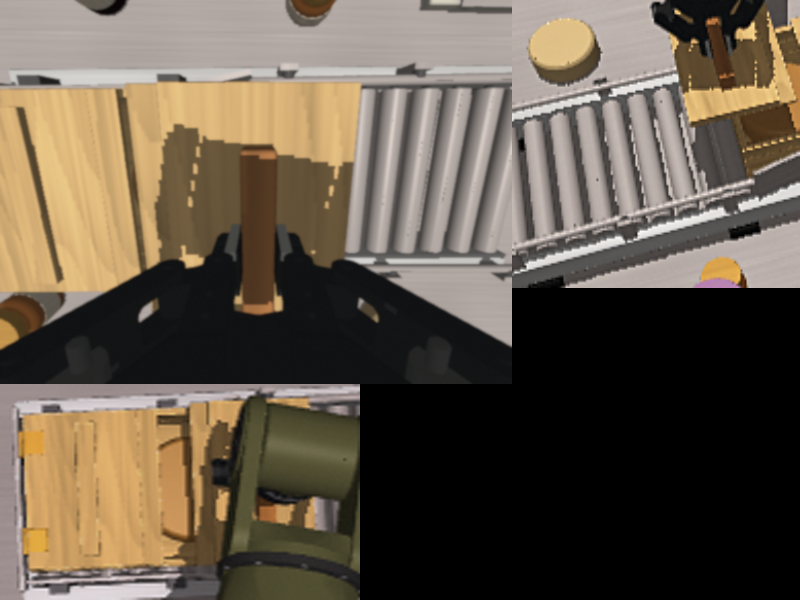

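The lid is held squarely. Its far edge runs (160,82)–(360,83), the rear lid's far edge is at about (10,84)–(120,86), and the lip edge runs (121,88)–(137,291). Next I'll compute the offsets.

Run:
```python
from h import *
import pickle;w,p,t=pickle.load(open('w3.pkl','rb'))
r=lambda u,v,z:np.round(ray(w,u,v,z)[:2],4)
zt=.248-.0338+.013
print('lid far edge',r(160,82,zt),r(360,83,zt),'tongue tip',r(125,90,zt-.008),r(158,291,zt-.008),'shoulder',r(160,82,zt))
print('batten far end',r(241,147,zt+.024),r(275,147,zt+.024),'rear end',r(348,255,zt))
print('rearlid far',r(10,84,.163),r(120,86,.163),'lip',r(121,88,.163),r(137,291,.163),'near edge',r(60,291,.163))
q=lambda u,v,z:np.round(ray(t,216+u/2.4,146+(v-384)/2.4,z)[:2],4)
print('top lip',q(156,411,.163),q(160,566,.163),'rear corners',q(24,415,.163),q(31,571,.163))
```

```text
lid far edge [ 0.6303 -0.0212] [ 0.6311 -0.1254] tongue tip [0.627  0.0012] [ 0.4993 -0.006 ] shoulder [ 0.6303 -0.0212]
batten far end [ 0.5996 -0.0647] [ 0.5998 -0.0805] rear end [ 0.532  -0.1291]
rearlid far [0.6357 0.1127] [0.6353 0.0309] lip [0.6339 0.0303] [0.4589 0.0371] near edge [0.4581 0.1079]
top lip [0.6304 0.0333] [0.4555 0.0341] rear corners [0.6298 0.1827] [0.4537 0.1784]
```

>>> arm_command(targets=[{"dx":0.005,"dy":0,"dz":-0.1,"yaw":0,"hand":1},{"dx":0,"dy":0,"dz":-0.1,"yaw":0,"hand":1},{"dx":0,"dy":0,"dz":-0.032,"yaw":0,"hand":1},{"dx":0,"dy":0,"dz":0,"yaw":0,"hand":1}])

```text
clock: 11.6
position: [0.5468, -0.0723, 0.1897]
tcp_rot: [-0.0, 1.0, 0.007, -0.001]
ft_force: [-0.2, -0.5, -0.7]
grip_width: 0.194
grip_force: 59.0
```

>>> arm_command(targets=[{"dx":0,"dy":0,"dz":-0.008,"yaw":0,"hand":1},{"dx":0,"dy":0,"dz":-0.008,"yaw":0,"hand":1},{"dx":0,"dy":0,"dz":0,"yaw":0,"hand":1}])

```text
clock: 11.9
position: [0.5473, -0.0729, 0.1868]
tcp_rot: [0.0, 1.0, 0.007, 0.0]
ft_force: [-0.3, 0.2, -0.7]
grip_width: 0.192
grip_force: 59.0
```

>>> arm_command(targets=[{"dx":0,"dy":0,"dz":-0.006,"yaw":0,"hand":1},{"dx":0,"dy":0,"dz":0,"yaw":0,"hand":1}])

```text
clock: 12.1
position: [0.5471, -0.073, 0.1848]
tcp_rot: [0.0, 1.0, 0.007, 0.0]
ft_force: [0.1, -1.2, -1.7]
grip_width: 0.196
grip_force: 59.0
```

>>> arm_command(targets=[{"dx":0,"dy":0,"dz":-0.004,"yaw":0,"hand":1},{"dx":0,"dy":0,"dz":0,"yaw":0,"hand":1}])

```text
clock: 12.3
position: [0.5471, -0.073, 0.1837]
tcp_rot: [-0.0, 1.0, 0.007, -0.0]
ft_force: [0.4, -0.6, -1.5]
grip_width: 0.192
grip_force: 59.0
```

>>> arm_command(targets=[{"dx":0,"dy":0,"dz":-0.004,"yaw":0,"hand":1},{"dx":0,"dy":0,"dz":0,"yaw":0,"hand":1}])

```text
clock: 12.5
position: [0.5472, -0.073, 0.1828]
tcp_rot: [0.0, 1.0, 0.007, 0.0]
ft_force: [0.2, 0.3, 0.1]
grip_width: 0.192
grip_force: 59.1
```

>>> arm_command(targets=[{"dx":0,"dy":0,"dz":-0.003,"yaw":0,"hand":1},{"dx":0,"dy":0,"dz":0,"yaw":0,"hand":1}])

```text
clock: 12.7
position: [0.5472, -0.073, 0.1828]
tcp_rot: [0.0, 1.0, 0.007, 0.0]
ft_force: [-3.1, -0.0, 7.0]
grip_width: 0.192
grip_force: 60.0
```

>>> arm_command(targets=[{"dx":0,"dy":0,"dz":-0.003,"yaw":0,"hand":1},{"dx":0,"dy":0,"dz":0,"yaw":0,"hand":1}])

```text
clock: 12.9
position: [0.5473, -0.0731, 0.1827]
tcp_rot: [0.0, 1.0, 0.007, 0.001]
ft_force: [-6.6, -0.1, 12.0]
grip_width: 0.192
grip_force: 60.8
```

>>> arm_command(targets=[{"dx":0,"dy":0,"dz":0.01,"yaw":0,"hand":1},{"dx":0,"dy":0.03,"dz":0,"yaw":0,"hand":1},{"dx":0,"dy":0.03,"dz":0,"yaw":0,"hand":1},{"dx":0,"dy":0.03,"dz":0,"yaw":0,"hand":1},{"dx":0,"dy":0.02,"dz":0,"yaw":0,"hand":1},{"dx":0,"dy":0,"dz":0,"yaw":0,"hand":1}])

```text
clock: 13.5
position: [0.5471, -0.0446, 0.1837]
tcp_rot: [-0.0, 1.0, 0.007, -0.0]
ft_force: [-0.2, -0.4, -1.9]
grip_width: 0.196
grip_force: 59.0
```

>>> arm_command(targets=[{"dx":0,"dy":0.012,"dz":0,"yaw":0,"hand":1},{"dx":0,"dy":0.012,"dz":0,"yaw":0,"hand":1},{"dx":0,"dy":0.012,"dz":0,"yaw":0,"hand":1},{"dx":0,"dy":0,"dz":0,"yaw":0,"hand":1}])

```text
clock: 13.9
position: [0.5471, -0.0362, 0.1838]
tcp_rot: [-0.0, 1.0, 0.007, -0.0]
ft_force: [-0.4, -0.9, -2.5]
grip_width: 0.192
grip_force: 59.0
```

Run:
```python
from h import *
s=sensors.get_state();print(s['position'],s['ft_force'])
w=cam('wrist');p=cam('scene')
import pickle;pickle.dump((w,p),open('w4.pkl','wb'))
o=np.zeros((384,800,3),np.uint8);o[:384,:512]=w['frame']
a=cv2.resize(p['frame'][160:280,120:240],(288,288),interpolation=cv2.INTER_CUBIC);o[:288,512:]=a
cv2.imwrite('pics/w4.png',o[:,:,::-1])
```

```text
[ 0.54710356 -0.03616588  0.18378109] [-0.42454103 -0.86730802 -2.52233147]
```

View pics/w4.png

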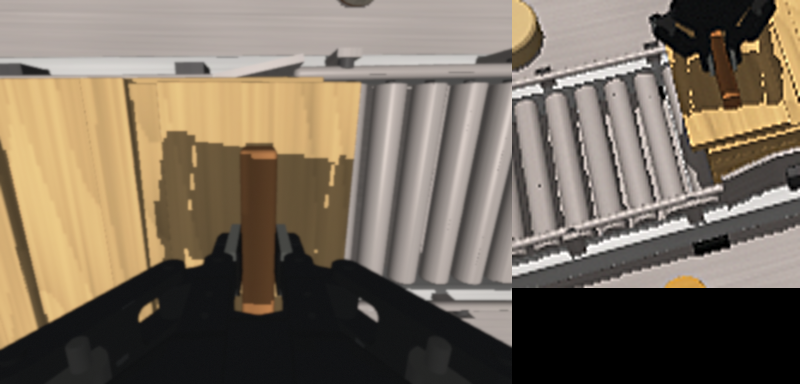

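The tongue has just entered under the lip (lip edge at column 128, shoulder at 158) and the rear lid is flat. I'll slide it in gently.

>>> arm_command(targets=[{"dx":0.004,"dy":0.012,"dz":0,"yaw":0,"hand":1},{"dx":0,"dy":0.012,"dz":0,"yaw":0,"hand":1},{"dx":0,"dy":0.012,"dz":0,"yaw":0,"hand":1},{"dx":0,"dy":0.008,"dz":0,"yaw":0,"hand":1},{"dx":0,"dy":0,"dz":0,"yaw":0,"hand":1}])

```text
clock: 14.5
position: [0.5481, -0.0251, 0.1838]
tcp_rot: [-0.0, 1.0, 0.007, -0.0]
ft_force: [-0.6, -0.5, -1.5]
grip_width: 0.195
grip_force: 59.0
```

>>> arm_command(targets=[{"dx":0,"dy":0.008,"dz":0,"yaw":0,"hand":1},{"dx":0,"dy":0.008,"dz":0,"yaw":0,"hand":1},{"dx":0,"dy":0,"dz":0,"yaw":0,"hand":1}])

```text
clock: 14.8
position: [0.5481, -0.0212, 0.1838]
tcp_rot: [0.0, 1.0, 0.007, 0.0]
ft_force: [0.3, 1.3, -1.0]
grip_width: 0.192
grip_force: 59.0
```

>>> arm_command(targets=[{"dx":0,"dy":0.006,"dz":0,"yaw":0,"hand":1},{"dx":0,"dy":0,"dz":0,"yaw":0,"hand":1}])

```text
clock: 15.0
position: [0.5482, -0.0201, 0.1838]
tcp_rot: [0.0, 1.0, 0.007, 0.0]
ft_force: [0.6, -2.6, -1.5]
grip_width: 0.193
grip_force: 59.0
```

>>> arm_command(targets=[{"dx":0,"dy":0.006,"dz":0,"yaw":0,"hand":1},{"dx":0,"dy":0,"dz":0,"yaw":0,"hand":1}])

```text
clock: 15.2
position: [0.5484, -0.0196, 0.1841]
tcp_rot: [0.001, 1.0, 0.007, 0.001]
ft_force: [2.1, -11.3, -1.1]
grip_width: 0.197
grip_force: 59.2
```

Run:
```python
from h import *
s=sensors.get_state();print(s['position'],s['ft_force'])
w=cam('wrist');p=cam('scene')
o=np.zeros((384,800,3),np.uint8);o[:384,:512]=w['frame']
a=cv2.resize(p['frame'][160:280,120:240],(288,288),interpolation=cv2.INTER_CUBIC);o[:288,512:]=a
cv2.imwrite('pics/w5.png',o[:,:,::-1])
```

```text
[ 0.54841915 -0.0196274   0.18405679] [  2.115702   -11.31940468  -1.14676336]
```

View pics/w5.png

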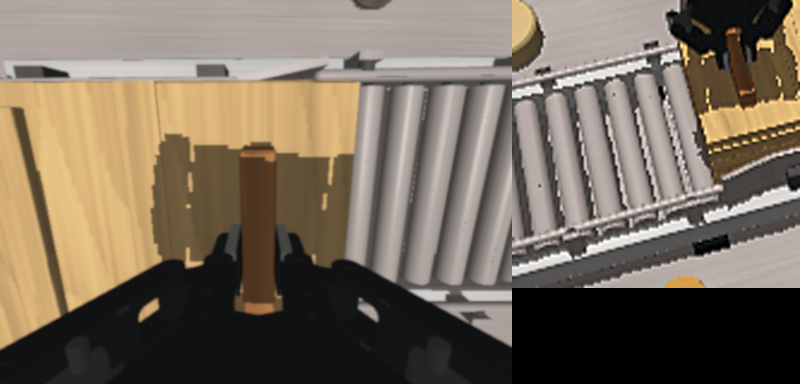

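The shoulder meets the lip (the seam at column 156 is closed) and the 11 N contact confirms it is home. Now I'll press down.

>>> arm_command(targets=[{"dx":0,"dy":-0.003,"dz":-0.003,"yaw":0,"hand":1},{"dx":0,"dy":0,"dz":-0.004,"yaw":0,"hand":1},{"dx":0,"dy":0,"dz":0,"yaw":0,"hand":1}])

```text
clock: 15.6
position: [0.5483, -0.0199, 0.1828]
tcp_rot: [0.001, 1.0, 0.007, 0.0]
ft_force: [-1.8, -6.1, 5.0]
grip_width: 0.194
grip_force: 60.1
```

>>> arm_command(targets=[{"dx":0,"dy":0,"dz":-0.002,"yaw":0,"hand":1},{"dx":0,"dy":0,"dz":0,"yaw":0,"hand":1}])

```text
clock: 15.8
position: [0.5484, -0.0199, 0.1828]
tcp_rot: [0.001, 1.0, 0.007, 0.001]
ft_force: [-5.4, -6.5, 9.0]
grip_width: 0.199
grip_force: 60.8
```

>>> arm_command(targets=[{"dx":0,"dy":0,"dz":0,"yaw":0,"hand":1},{"dx":0,"dy":0,"dz":0,"yaw":0,"hand":1},{"dx":0,"dy":0,"dz":0,"yaw":0,"hand":1},{"dx":0,"dy":0,"dz":0,"yaw":0,"hand":1},{"dx":0,"dy":0,"dz":0,"yaw":0,"hand":1}])

```text
clock: 16.3
position: [0.5484, -0.0199, 0.1828]
tcp_rot: [0.001, 1.0, 0.007, 0.001]
ft_force: [-4.0, -6.4, 9.7]
grip_width: 0.195
grip_force: 60.8
```

Run:
```python
from h import *
s=sensors.get_state();print(s['position'],s['ft_force'])
p=cam('top');save(p,'t9.png',(205,135,365,250),5)
```

```text
[ 0.54835401 -0.0198635   0.18278374] [-3.99130867 -6.38999557  9.70964986]
```

View pics/t9.png

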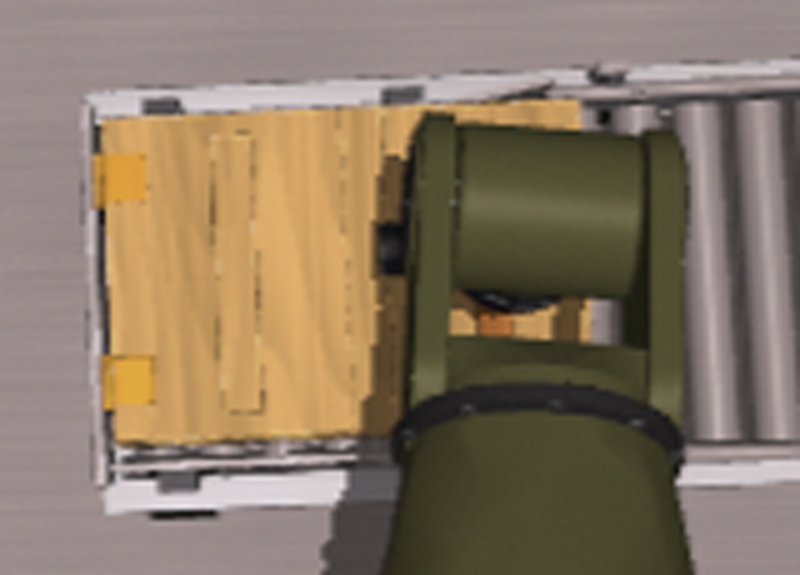

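The crate is still against the stop (rear edge at about x=103, stop at about 95). The front lid is flush with the rear lid at the seam, about (378,250). The press is steady at about 10 N, so I'm handing in.

```bash
python3 -c "
from station import workorder
print(workorder.finish_job())"
```

```text
the job is handed in; nothing more can be done
None
```

The job is handed in, with no verdict returned: by camera and force readings the crate is home against the stop, the front lid's tongue is fully under the rear lid's lip, and the arm is holding the lid down at about 10 N.

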